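Wedge the spring clip off the grill basket's rod

ROBOT

A 6-joint arm with a two-finger parallel gripper is mounted at the origin on the work surface. World frame = base frame: x ahead of the robot, y to its left, z up, the work surface at z = 0. Lengths are in m, angles in rad, forces in N, time in s.
With the tool pointing down it reaches from about 0.35 to 0.85 m from the base axis. Payload 8.1 kg.
Tool frame: the origin (TCP) lies between the finger pads; the fingertips stand 14 mm ahead of it and the grasp point (between the pads) lies 5 mm behind it (robot.tcp_to_tips is the z of the fingertips in the tool frame, in m); z points along the fingers, y is the line along which they close (so a half turn about z gives the same grasp; the last joint's range is limited). The gripper opens to 93 mm and grips with 3 to 60 N. Pads are 15 mm wide; open, the fingers measure 128 mm over their backs; the gripper's body (75 mm by 188 mm) begins 65 mm behind the grasp point.
Start: joints at [1.155, 0.13, 1.488, -0, 1.523, -0.085], TCP at [0.195, 0.567, 0.197] pointing down, gripper open.
Joint ranges: [-2.96, 2.96], [-0.89, 2.26], [0.02, 2.5], [-1.34, 4.48], [0, 2.73], [-2.66, 2.66]. Speed limits (rad/s): [2.39, 2.39, 2.79, 3.14, 3.14, 3.14].

INTERFACE

Orientations are given as a rotation vector (axis times angle).
In Python, from plant import sensors, read_camera, robot gives the robot as it stands.
- The arm moves only by the shell command python3 -m inch [FORCE], which reads ROWS from standard input. ROWS is a JSON list of rows, 1 to 20 of them, each an object with the fields jaw (the finger opening in m), xyz (a list: dx, dy, dz in m), spin (a turn about the tool's z in rad); a field left out counts as zero (the opening has to be given); each row shifts and turns the commanded pose from where the row before left it, along the tool's axes as they then stand; what a row does not reach is not made up. A row lasts 1/10 s, in which the tool goes at most 0.05 m and 0.15 rad, less where a joint would pass 70% of its speed; a pose out of reach is approached as far as the arm can. The fingers move at their own pace and stop on an object; FORCE is the grip in N (left out, the last holds). Time passes only in rows, so rows that do not move let the fingers close. It prints the time, the measured TCP pose, the force, the opening and the grip force at its end. Input that does not fit is refused with a message, and nothing moves.
- sensors.read_state(): the state, without advancing time (a new reading comes with each control period).
- read_camera(name): name is "side" or "top"; returns a dict with "image" (480x640x3 uint8, red, green, blue), "depth" (480x640 float32, m along the optical axis (not along the pixel's ray), 0 where there is no reading), "fx", "fy", "cx", "cy" (pixels), "R" (3x3) and "t" (3): a world point X has camera coordinates R X + t. Camera axes: x right, y down, z forward; pixel columns grow to the right and rows downward; lengths in m; the calibration is good to about 2 mm. A picture is of the moment at which its call begins.
- robot.close_job(): hands the job in; it is judged then, once.
The state is a dict: "t": time; "q": joint angles; "dq": joint speeds; "joint_torque": joint torques, N m; "tool_pos": TCP position; "orientation": TCP orientation; "force": force on the tool from outside, world axes, zero at the start; "wrist_torque": the same for the moment, N m; "opening": finger opening in m; "gripper_force": force on a finger pad.
Only numpy, scipy, OpenCV 4.12 (cv2) and the standard library are available. Lean on these libraries where they do the work, as an engineer would, in place of code of your own. Each camera call takes 0.05 s, during which the arm holds its last target. There are 200 camera calls.

TASK

Take the beech wedge by its grip block, slide its thin end along the top of the grill basket's rod and under the spring clip until the clip is spread over the rod's head, and ease the clip towards the basket, off the rod's end, until it has dropped shut behind the head. Feel your way gently so that nothing is forced, touch the basket and its clip only with the wedge, then lay the wedge flat on the wooden board and leave everything else where it is.

Things in the scene. Friction and masses are not known exactly. Their poses are not given: they have to be found in the camera images.
- saddle: Low dark steel saddle on the ledge, carrying a small wire grill basket (cage 160 x 150 mm, 230 mm along +x) whose rod points along -x, towards the robot. Origin on the ledge under the rod; x along the rod towards the cage, z up. NOT reported, differs each time, must be felt or seen: the rod's top is 42 to 72 mm above the ledge. It does not give.
- rod_foot (a point): Point on the ledge right under the rod's free end (saddle x = -95 mm, y = 0). The rod is a straight steel bar, 16 mm wide, with a level flat top, from here to saddle x = 24 mm. Its top is open from here to the clip's lip. A strap 36 mm wide runs under it, top 12 mm below the rod's top.
- lip_foot (a point): Point on the ledge under the front of the latched clip's lip (saddle x = -18 mm). The clip is a level spring tongue 43 mm wide, 3 mm thick, saddle x = -15 to 60 mm, underside 4 mm above the rod's top. Its lip, x = -18 to -15, stands upright from 4 to 18 mm above the rod's top, so the blade's tip enters only in the 4 mm gap under it.
- head_foot (a point): Point on the ledge under the near face of the rod's head (saddle x = 6 mm): a crossbar 52 mm wide, x = 6 to 24 mm, top 2 mm below the rod's top. Two legs under the tongue, x = -2 to 4 mm, 31 mm apart inside, reach 7 mm below the rod's top and catch on this face: raise them 5 mm to free the clip. The blade passes between them.
- block_foot (a point): Point on the ledge under the near face of the latched clip's sliding block (saddle x = 56 mm; block to x = 84 mm, 40 mm wide, up to 12 mm above the rod's top). The tongue is hinged on it at x = 60 mm; block and tongue slide together along +x. Pushing without raising the tongue only jams.
- clip (a joint): How far the clip has slid towards saddle +x, m: 0 latched, 0.045 at its stop. It drags with about 6 N and stays where it is left. From 0.026 on the legs are past the rod's end and the tongue can drop shut behind the head.
- tongue (a joint): Spring tongue's lift, rad: 0 down (shut), 0.20 at its hard upper stop (with the blade flat on the rod it reaches about 0.16); about 0.09 raises the legs over the head. A spring shuts it: about 1 N at the lip when down, about 4 N on the wedge when raised 0.15 rad.
- wedge: Loose beech wedge, 70 to 120 g. Grip block 44 mm long (x -22 to 22), 24 wide (y), 50 high; ahead of it (+x) a blade 22 mm wide, flat underneath, 14 mm thick from x = 22 to 37, then tapering to 2 mm at the tip, x = 82 mm. The block's front face above the blade is a shoulder that meets the clip's lip. Origin: centre of the block's underside, z up.
- board_top (a point): Centre of the top face of the fixed wooden board, 180 mm (x) x 140 mm (y), 12 mm thick, lying on the ledge.
- grinder: Glass pepper grinder with steel top, 54 mm diameter, 119 mm high, standing; origin under its centre. Bystander.
- press: Cast aluminium grill press, 170 x 100 mm plate with a handle, 61 mm high; origin under its centre. Bystander.
- tongs: Stainless tongs lying flat, about 275 mm long (x), 80 mm wide, 14 mm high; origin on the ledge under the middle. Bystander.
- cup: Small white sauce bowl, 64 mm diameter, 32 mm high; origin under its centre. Bystander.
- jar: Amber glass jar, 56 mm diameter, 70 mm high; origin under its centre. Bystander.
- brush: Basting brush lying on the ledge along its x; origin under it. Bystander.
Mind the look-alikes: they are no part of the job. What is shaped like the part that bears board_top but purple is not meant.

How it is judged:
On the way, in this order (a step that is already met when the one before it is completed fails the run):
1. the wedge, in contact with the clip or rod, has spread the clip's tongue over the height of the head (value of joint tongue above 0.09 rad and contact force between wedge and saddle above 0.3 N), for 0.1 s.
2. the clip has slid off the rod's end with the wedge still in contact (value of joint clip above 0.026 m and contact force between wedge and saddle above 0.3 N), for 0.1 s.
At the end, for the whole second after the job is handed in: The clip is off the rod's end (slid more than 26 mm) with its tongue down (under 0.03 rad) behind the head; the wedge lies at rest flat on the wooden board (grip block's centre over the board, underside within 4 mm of its top, tilted less than 0.12 rad) (value of joint clip above 0.026 m and value of joint tongue below 0.03 rad and x of wedge in the frame of board_top between -0.09 and 0.09 m and y of wedge in the frame of board_top between -0.07 and 0.07 m and z of wedge in the frame of board_top between -0.004 and 0.004 m and angle between wedge's own z axis and vertical below 0.12 rad and linear speed of wedge below 0.02 m/s); the robot touches nothing.
It fails at once if the wedge is forced: more than 30 N between it and the basket, rod or clip (contact force between wedge and saddle above 30 N).
It fails at once if the robot itself touches the basket, rod or clip (contact force between any of the fingers, the arm and saddle above 1 N).
It fails at once if a bystander is moved by more than 30 mm or tipped (distance of any of grinder, press, tongs, cup, jar, brush from where it was at the start of the episode above 0.03 m or angle between any of grinder, jar's own z axis and vertical above 0.5 rad).
It also fails if it takes over 70 s, if anything falls off the work surface, if the arm or the gripper's body presses on something with over 40 N, if the wrist force passes 120 N, or if a joint passes its speed limit or range.

## Working session

There is one attempt and no reset: what is moved stays moved. The work goes in short steps, Python scripts to look and compute and a shell command to move; the robot and the scene stay as the last step left them, time stands still between calls to the robot, and variables do not carry over. Pictures are saved under pics/ and viewed, at most 10 in all, crops included, and the job is handed in when it is done.

```bash
ls; mkdir -p pics; cat > h.py <<'E'
import numpy as np, cv2
from plant import sensors, read_camera, robot
def cloud(c):
    d=c["depth"]; v,u=np.indices(d.shape)
    P=np.stack([(u-c["cx"])/c["fx"]*d,(v-c["cy"])/c["fy"]*d,d],-1)
    W=(P-c["t"])@c["R"]; W[d==0]=np.nan
    return W
def save(n,img): cv2.imwrite(f"pics/{n}.png",img[:,:,::-1])
E
python3 - <<'E'
from h import *
for n in("top","side"):
    c=read_camera(n); save(n+"0",c["image"]); np.savez(n+"0.npz",**c)
    print(n,c["fx"],c["R"].round(3).tolist(),(-c["R"].T@c["t"]).round(3))
print(sensors.read_state())
E
```

```text
pics
top 555.5820724453298 [[0.017, -1.0, 0.001], [-0.992, -0.017, -0.124], [0.124, 0.001, -0.992]] [0.323 0.019 1.492]
side 539.8783015798605 [[0.703, -0.711, 0.014], [-0.413, -0.425, -0.806], [0.578, 0.561, -0.592]] [-0.296 -0.741  0.886]
{'t': 0.1, 'q': array([ 1.15458817e+00,  1.31108408e-01,  1.48916422e+00, -3.46189536e-08,
        1.52300209e+00, -8.54322332e-02]), 'dq': array([-8.65518765e-05, -1.83042323e-03, -2.82793983e-04,  6.86681650e-04,
        1.15301098e-03, -1.36008760e-03]), 'joint_torque': array([ 9.43715204e-04, -5.61338460e+01, -4.93098843e+01,  7.70005421e-02,
        2.91327696e-02, -9.55129735e-05]), 'tool_pos': array([0.19464014, 0.56697034, 0.19648216]), 'orientation': array([-5.17147244e-01, -3.09831145e+00,  2.55918131e-03]), 'force': array([ 0.42772918,  0.25265677, -0.32037375]), 'wrist_torque': array([ 0.00318664,  0.04276078, -0.06540122]), 'gripper_force': 0.0, 'opening': 0.09324551850096469}
```

View pics/top0.png

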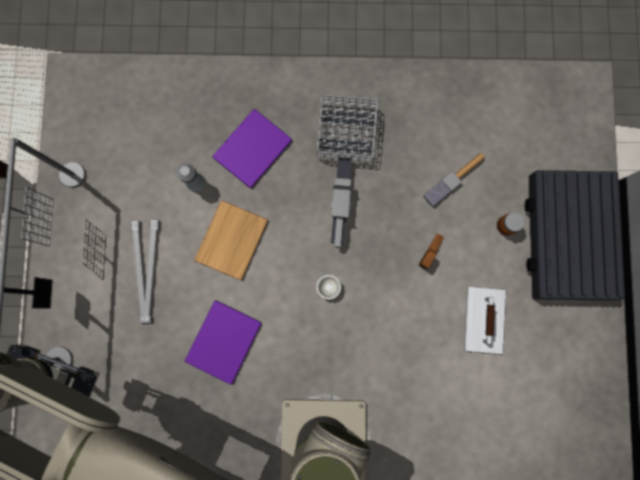

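View pics/side0.png

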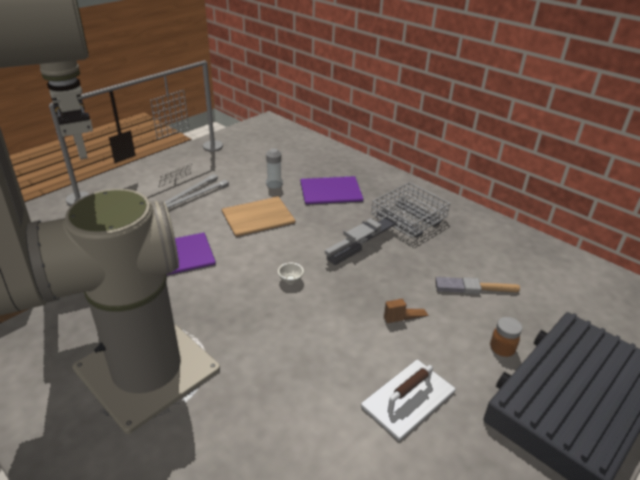

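Top view: the wedge is at (432,252) with its blade pointing up the image, the rod and clip run from (338,245) to (345,160), the board is at (232,240), and the cup is at (329,288) near the rod's approach. The side view agrees: wedge at (403,311), rod end at (330,252), board at (258,215).

```bash
python3 - <<'E'
from h import *
for n in("top","side"):
    c=dict(np.load(n+"0.npz")); W=cloud(c); im=c["image"]; hsv=cv2.cvtColor(im,cv2.COLOR_RGB2HSV)
    pl=W[(abs(W[...,0]-.45)<.1)&(abs(W[...,1]+.0)<.3)]; print(n,"ledge z med",np.nanmedian(pl[:,2]),np.nanstd(pl[np.abs(pl[:,2])<.01,2]))
    m=((hsv[...,0]<25)&(hsv[...,1]>90)).astype(np.uint8)
    k,l,s,ce=cv2.connectedComponentsWithStats(m)
    for i in range(1,k):
        if 40<s[i,4]<4000:
            p=W[l==i]; p=p[~np.isnan(p[:,0])]
            if len(p)==0: continue
            r=cv2.minAreaRect(p[:,:2].astype(np.float32)*1000)
            print(i,s[i],ce[i].round(),np.median(p,0).round(3),"zmax",np.percentile(p[:,2],95).round(3),np.round(r[0],1),np.round(r[1],1),round(r[2],1))
    # rod region
    mm=(abs(W[...,1]+.03)<.06)&(W[...,0]>.5)&(W[...,0]<.80)&(W[...,2]>.012)
    p=W[mm]; 
    for x in np.arange(.5,.8,.01):
        q=p[abs(p[:,0]-x)<.005]
        if len(q)>3: 
            t=q[q[:,2]>np.percentile(q[:,2],90)-.006]
            print(x.round(3),len(q),"y",np.percentile(t[:,1],[3,50,97]).round(4),"z",np.percentile(q[:,2],[10,50,90]).round(4))
c=dict(np.load("top0.npz"))["image"]; save("crop1",np.hstack([cv2.resize(c[150:270,300:400],None,fx=4,fy=4,interpolation=2),cv2.resize(c[210:290,400:480][:120],(400,480),interpolation=2)])[:,:800])
E
```

```text
top ledge z med 0.0012042159251970178 0.003559478523195571
1 [456 154  28  24 223] [470. 165.] [ 0.74  -0.39   0.019] zmax 0.024 [ 742.5 -393. ] [ 18.6 100.7] 41.0
2 [  0 162   6  15  74] [  2. 170.] [ 0.898  1.315 -0.72 ] zmax -0.701 [ 895.2 1314.7] [16.5 54. ] 83.5
3 [ 195  201   73   79 3398] [231. 240.] [0.524 0.255 0.012] zmax 0.018 [525.6 256.1] [140.1 179.3] 68.0
4 [497 215  18  21 148] [503. 227.] [ 0.566 -0.465  0.041] zmax 0.057 [ 569.3 -473.9] [53.1 27.1] 27.7
5 [420 234  23  35 338] [431. 252.] [ 0.494 -0.28   0.034] zmax 0.055 [ 502.6 -285.4] [ 32.1 105.4] 60.4
8 [487 306   7  29 172] [490. 320.] [ 0.322 -0.422  0.061] zmax 0.067 [ 322.4 -422.2] [17. 72.] 85.6
0.51 18 y [-0.0345 -0.0293 -0.0222] z [0.0406 0.0458 0.049 ]
0.52 45 y [-0.0353 -0.0291 -0.0212] z [0.0315 0.0418 0.0473]
0.53 49 y [-0.037  -0.0291 -0.0228] z [0.0294 0.0382 0.0471]
0.54 52 y [-0.0369 -0.0314 -0.0236] z [0.0312 0.0358 0.0473]
0.55 52 y [-0.0368 -0.0289 -0.0234] z [0.0322 0.0391 0.0476]
0.56 48 y [-0.0393 -0.0338 -0.0249] z [0.0307 0.0408 0.0482]
0.57 52 y [-0.0392 -0.0337 -0.0259] z [0.0299 0.0374
[... 12153 characters left out ...]
0207] z [0.0288 0.0332 0.056 ]
0.7 14 y [-0.0623 -0.056  -0.0503] z [0.0275 0.0328 0.0349]
0.71 18 y [-0.0605 -0.0524 -0.0437] z [0.0293 0.0334 0.0357]
0.72 34 y [-0.0594 -0.041  -0.025 ] z [0.0293 0.0331 0.0351]
0.73 35 y [-0.062  -0.0432 -0.0269] z [0.0284 0.033  0.0361]
0.74 33 y [-0.0644 -0.0486 -0.0295] z [0.0302 0.0341 0.037 ]
0.75 158 y [-0.0863 -0.0449  0.0087] z [0.0189 0.0398 0.0611]
0.76 63 y [-0.0197  0.0136  0.0288] z [0.0172 0.0376 0.0592]
0.77 54 y [-0.0845 -0.0354  0.0284] z [0.0156 0.0487 0.0609]
0.78 34 y [-0.0489  0.018   0.0282] z [0.0156 0.0298 0.0597]
0.79 91 y [-0.087  -0.0437  0.0261] z [0.0139 0.0198 0.0608]
0.8 32 y [-0.0323  0.0096  0.0284] z [0.0137 0.0345 0.0599]
```

View pics/crop1.png

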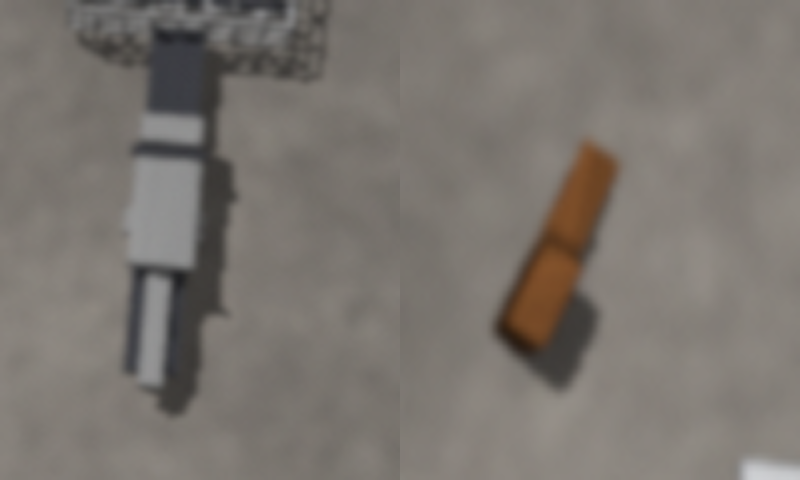

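The crop shows the rod at the bottom left, then the lip, tongue, block and strap running up to the cage. The wedge block is at lower left and its blade points up and right. Next I'll fit positions precisely.

```bash
cat > fit.py <<'E'
from h import *
for n in("top","side"):
    c=dict(np.load(n+"0.npz")); W=cloud(c); im=c["image"]; hsv=cv2.cvtColor(im,cv2.COLOR_RGB2HSV)
    dz=np.nanmedian(W[(abs(W[...,0]-.45)<.1)&(abs(W[...,1]+.1)<.1)][:,2])
    # wedge
    m=(hsv[...,0]<25)&(hsv[...,1]>90)&(abs(W[...,0]-.5)<.09)&(abs(W[...,1]+.28)<.09)
    p=W[m]; b=p[p[:,2]>.045]; r=cv2.minAreaRect(b[:,:2].astype(np.float32)*1000)
    bl=p[p[:,2]<.02]; v=np.median(bl,0)-np.median(b,0)
    print(n,"ledge",dz.round(4),"block top",np.round(r,1) if 0 else r,np.median(b,0).round(4),"yaw est",np.degrees(np.arctan2(v[1],v[0])).round(1))
    # saddle: rod top edges
    g=(abs(W[...,1]+.03)<.035)
    x=W[...,0]; z=W[...,2]
    rod=W[g&(x>.512)&(x<.572)&(z>.0405)&(z<.052)]
    s=[];
    for a in np.arange(.515,.572,.008):
        q=rod[abs(rod[:,0]-a)<.006]; s.append((a,(np.percentile(q[:,1],5)+np.percentile(q[:,1],95))/2))
    s=np.array(s); k=np.polyfit(s[:,0],s[:,1],1)
    print(" rod z",np.median(rod[:,2]).round(4),"rod y at .54",np.polyval(k,.54).round(4),"slope",k[0].round(3))
    t=W[g&(x>.595)&(x<.65)&(z>.048)&(z<.06)]
    r=cv2.minAreaRect(t[:,:2].astype(np.float32)*1000); print(" tongue z",np.median(t[:,2]).round(4),"centre",np.round(r[0],1),np.round(r[1],1),round(r[2],1),"mid y",t[:,1].mean().round(4),"at x",t[:,0].mean().round(4))
    st=W[g&(x>.695)&(x<.74)&(z>.027)&(z<.042)]; print(" strap",np.median(st,0).round(4))
    lip=W[g&(z>.0585)&(x<.615)]; print(" lip x",np.percentile(lip[:,0],[5,50,95]).round(4),"rod end x",np.percentile(W[g&(abs(W[...,1]+.029)<.006)&(z>.041)&(x<.55)][:,0],[0,2]).round(4))
    blk=W[g&(z>.0545)&(x>.64)&(x<.71)]; print(" block x",np.percentile(blk[:,0],[2,98]).round(4))
E
python3 fit.py
```

```text
top ledge 0.0008 block top ((478.4474792480469, -266.8641662597656), (23.61985969543457, 44.500064849853516), 60.4235954284668) [ 0.4777 -0.2664  0.0507] yaw est -32.2
 rod z 0.046 rod y at .54 -0.0302 slope -0.08
 tongue z 0.0524 centre [622.2 -37. ] [54.4 45.1] 0.0 mid y -0.0363 at x 0.6223
 strap [ 0.717  -0.043   0.0337]
 lip x [0.0229 0.0626 0.0971] rod end x [0.0183 0.0208]
 block x [0.6422 0.6854]
side ledge 0.0011 block top ((474.7461853027344, -269.85400390625), (21.572261810302734, 42.4179573059082), 59.059791564941406) [ 0.4728 -0.27    0.0503] yaw est -30.7
 rod z 0.0457 rod y at .54 -0.0314 slope -0.053
 tongue z 0.0528 centre [623.  -36.8] [46.1 54. ] 88.3 mid y -0.0379 at x 0.6245
 strap [ 0.7226 -0.0502  0.0334]
 lip x [-0.1571 -0.0467  0.0447] rod end x [-0.1077 -0.1011]
 block x [0.6409 0.6858]
```

```bash
cat > to.py <<'E'
# usage: to.py x y z yaw_deg(wedge heading)  -> tool-axis displacement & turn
import sys
from h import *
from scipy.spatial.transform import Rotation as Ro
x,y,z,w=map(float,sys.argv[1:]); s=sensors.read_state()
R=Ro.from_rotvec(s["orientation"]).as_matrix()
head=np.degrees(np.arctan2(-R[1,0],-R[0,0])); d=(w-head+90)%180-90
print("t",s["t"],"pos",s["tool_pos"].round(4),"heading",head.round(2),"tilt",R[:,2].round(4),"F",s["force"].round(2),"T",s["wrist_torque"].round(2))
print("d tool",(R.T@(np.array([x,y,z])-s["tool_pos"])).round(4),"turn",np.radians(-d).round(4))
E
echo '[{"jaw": 0.093,"xyz": [-0.036,-0.0264,0]},{"jaw": 0.093,"xyz": [-0.036,-0.0264,0]},{"jaw": 0.093,"xyz": [-0.036,-0.0264,0]},{"jaw": 0.093,"xyz": [-0.036,-0.0264,0]},{"jaw": 0.093,"xyz": [-0.036,-0.0264,0]},{"jaw": 0.093,"xyz": [-0.036,-0.0264,0]},{"jaw": 0.093,"xyz": [-0.036,-0.0264,0]},{"jaw": 0.093,"xyz": [-0.036,-0.0264,0]},{"jaw": 0.093,"xyz": [-0.036,-0.0264,0]},{"jaw": 0.093,"xyz": [-0.036,-0.0264,0]},{"jaw": 0.093,"xyz": [-0.0177,-0.0434,0]},{"jaw": 0.093,"xyz": [-0.0177,-0.0434,0]},{"jaw": 0.093,"xyz": [-0.0177,-0.0434,0]},{"jaw": 0.093,"xyz": [-0.0177,-0.0434,0]},{"jaw": 0.093,"xyz": [-0.0177,-0.0434,0]},{"jaw": 0.093,"xyz": [-0.0177,-0.0434,0]},{"jaw": 0.093,"xyz": [-0.0177,-0.0434,0]},{"jaw": 0.093,"xyz": [-0.0177,-0.0434,0]},{"jaw": 0.093,"xyz": [-0.0177,-0.0434,0]},{"jaw": 0.093,"xyz": [-0.0177,-0.0434,0]}]' | python3 -m inch
python3 to.py .4765 -.268 .028 -30
```

```text
t: 2.1
tool_pos: [0.4756, -0.2689, 0.1971]
orientation: [-0.518, -3.098, -0.001]
force: [2.0, 0.4, 1.3]
opening: 0.093
gripper_force: 0.0
t 2.1 pos [ 0.4756 -0.2689  0.1971] heading -18.97 tilt [-3.e-04  4.e-04 -1.e+00] F [2.03 0.45 1.34] T [ 0.02 -0.02 -0.  ]
d tool [-0.0007  0.0011  0.1691] turn 0.1926
```

```bash
echo '[{"jaw": 0.06,"spin": 0.0963},{"jaw": 0.06,"xyz": [0,0.001,0],"spin": 0.0963},{"jaw": 0.06,"xyz": [0,0,0.03]},{"jaw": 0.06,"xyz": [0,0,0.03]},{"jaw": 0.06,"xyz": [0,0,0.03]},{"jaw": 0.06,"xyz": [0,0,0.03]},{"jaw": 0.06,"xyz": [0,0,0.025]},{"jaw": 0.06,"xyz": [0,0,0.015]},{"jaw": 0.06,"xyz": [0,0,0.009]},{"jaw": 0.06},{"jaw": 0.06},{"jaw": 0.06}]' | python3 -m inch 40
python3 to.py .4765 -.268 .028 -30
python3 - <<'E'
from h import *
a=read_camera("top")["image"]; b=read_camera("side")["image"]
save("g1",np.hstack([cv2.resize(a[200:300,380:480],(400,400)),cv2.resize(b[240:340,350:450],(400,400))]))
E
```

```text
t: 3.3
tool_pos: [0.4775, -0.2669, 0.03]
orientation: [0.812, 3.032, -0.001]
force: [-0.2, -0.3, 0.7]
opening: 0.0599
gripper_force: 0.0
t 3.3 pos [ 0.4775 -0.2669  0.03  ] heading -29.98 tilt [ 0.0021 -0.0014 -1.    ] F [-0.16 -0.25  0.69] T [-0.04 -0.04  0.  ]
d tool [ 0.0003 -0.0015  0.002 ] turn 0.0003
```

View pics/g1.png

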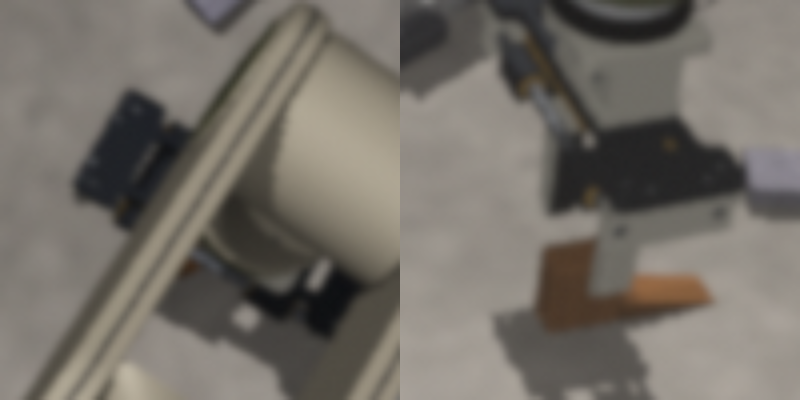

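The side crop shows the near finger beside the front half of the block and the blade clear at the right; the arm hides the wedge from above. Closing now.

```bash
echo '[{"jaw": 0.0,"xyz": [0,-0.0015,0]},{"jaw": 0.0},{"jaw": 0},{"jaw": 0},{"jaw": 0},{"jaw": 0},{"jaw": 0},{"jaw": 0}]' | python3 -m inch 45
echo '[{"jaw": 0,"xyz": [0,0,-0.005]},{"jaw": 0,"xyz": [0,0,-0.02]},{"jaw": 0,"xyz": [0,0,-0.03]},{"jaw": 0,"xyz": [0,0,-0.03]},{"jaw": 0,"xyz": [0,0,-0.03]},{"jaw": 0,"xyz": [0,0,-0.02]},{"jaw": 0},{"jaw": 0},{"jaw": 0},{"jaw": 0}]' | python3 -m inch
python3 to.py .40 -.02 .16 -3.9
```

```text
t: 4.2
tool_pos: [0.4765, -0.2678, 0.031]
orientation: [0.812, 3.034, -0.0]
force: [-9.3, 8.0, 25.5]
opening: 0.0025
gripper_force: 33.0
t: 5.2
tool_pos: [0.4748, -0.2669, 0.1616]
orientation: [-0.812, -3.032, -0.002]
force: [-0.0, 0.6, 0.7]
opening: 0.001
gripper_force: 0.0
t 5.2 pos [ 0.4748 -0.2669  0.1616] heading -29.99 tilt [-0.0024  0.0017 -1.    ] F [-0.02  0.59  0.67] T [ 0.02  0.02 -0.02]
d tool [0.1882 0.1764 0.0022] turn -0.4553
```

```bash
python3 - <<'E'
from h import *
a=read_camera("top")["image"]; c=read_camera("side"); b=c["image"]; np.savez("side1.npz",**c)
save("g2",np.hstack([cv2.resize(a[190:310,360:480],(400,400)),cv2.resize(b[220:380,320:480],(400,400))]))
W=cloud(c); hsv=cv2.cvtColor(b,cv2.COLOR_RGB2HSV)
m=(hsv[...,0]<25)&(hsv[...,1]>90)&(abs(W[...,0]-.5)<.15)&(abs(W[...,1]+.28)<.12)&(W[...,2]<.1)
p=W[m]; print(len(p),np.median(p,0),np.percentile(p[:,2],[5,50,95])); t=p[p[:,2]>np.percentile(p[:,2],97)-.006]
print(cv2.minAreaRect(p[:,:2].astype(np.float32)*1000),cv2.minAreaRect(t[:,:2].astype(np.float32)*1000))
E
```

```text
558 [ 0.47914198 -0.27898976  0.02363614] [0.00461207 0.02363614 0.05135501]
((500.23291015625, -284.5968933105469), (25.054931640625, 103.2893295288086), 60.52964401245117) ((474.002197265625, -269.782470703125), (22.690475463867188, 42.95484924316406), 56.56698226928711)
```

View pics/g2.png

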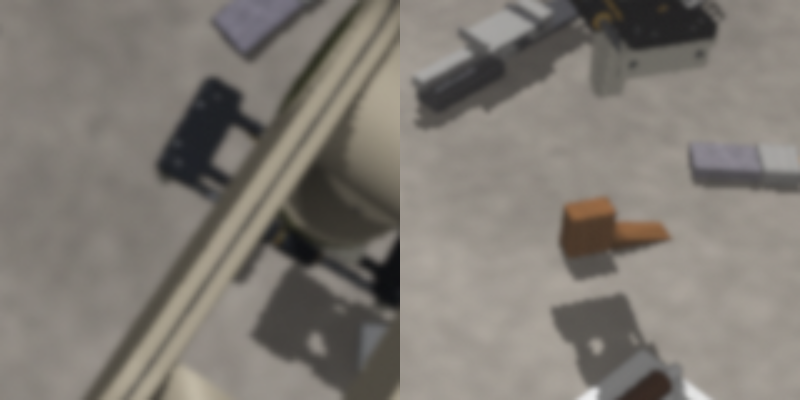

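The side crop shows the wedge untouched at its old spot, with its block at crop (588,228), and the closed fingers above and behind it. I'll measure the fingers from depth to see where they really are.

```bash
python3 - <<'E'
from h import *
c=dict(np.load("side1.npz")); W=cloud(c); im=c["image"]
print(robot.tcp_to_tips() if callable(robot.tcp_to_tips) else robot.tcp_to_tips)
s=sensors.read_state(); print(s["tool_pos"],s["opening"],s["q"])
for v in range(228,266,4):
    print(v,[tuple(W[v,u].round(3)) for u in range(392,416,4)])
p=W[(abs(W[...,0]-.475)<.1)&(abs(W[...,1]+.267)<.1)&(W[...,2]>.1)&(W[...,2]<.185)]
for z in np.arange(.13,.24,.01):
    q=p[abs(p[:,2]-z)<.005]
    if len(q)>3: print(z.round(3),len(q),q.min(0).round(3),q.max(0).round(3),np.median(q,0).round(3))
E
```

```text
0.014
[ 0.47507032 -0.26705258  0.16211269] 0.0004065028527053347 [-6.06178019e-01  3.16312250e-03  1.68583237e+00 -2.55570600e-05
  1.45477021e+00 -1.65356465e+00]
228 [(np.float64(0.757), np.float64(-0.05), np.float64(0.003)), (np.float64(0.43), np.float64(-0.273), np.float64(0.282)), (np.float64(0.432), np.float64(-0.281), np.float64(0.284)), (np.float64(0.443), np.float64(-0.283), np.float64(0.28)), (np.float64(0.412), np.float64(-0.31), np.float64(0.309)), (np.float64(0.416), np.float64(-0.316), np.float64(0.311))]
232 [(np.float64(0.742), np.float64(-0.061), np.float64(0.002)), (np.float64(0.43), np.float64(-0.275), np.float64(0.273)), (np.float64(0.468), np.float64(-0.26), np.float64(0.246)), (np.float64(0.428), np.float64(-0.294), np.float64(0.284)), (np.float64(0.408), np.float64(-0.314), np.float64(0.304)), (np.float64(0.407), np.float64(-0.323), np.float64(0.31))]
236 [(np.float64(0.729), np.float64(-0.071), np.float64(0.0)), (np.float64(0.738), np.float64(-0.078), np.float64(-0.0)), (np.float64(0.467), np.float64(-0.262), np.float64(0.237)), (np.float64(0.42), np.float64(
[... 1992 characters left out ...]
float64(-0.138), np.float64(0.003)), (np.float64(0.653), np.float64(-0.143), np.float64(0.0)), (np.float64(0.659), np.float64(-0.151), np.float64(0.001)), (np.float64(0.669), np.float64(-0.157), np.float64(-0.001)), (np.float64(0.676), np.float64(-0.164), np.float64(-0.001)), (np.float64(0.68), np.float64(-0.174), np.float64(0.003))]
264 [(np.float64(0.631), np.float64(-0.146), np.float64(0.001)), (np.float64(0.638), np.float64(-0.154), np.float64(0.002)), (np.float64(0.651), np.float64(-0.158), np.float64(-0.003)), (np.float64(0.652), np.float64(-0.169), np.float64(0.002)), (np.float64(0.66), np.float64(-0.176), np.float64(0.001)), (np.float64(0.667), np.float64(-0.184), np.float64(0.002))]
```

```bash
cat > tip.py <<'E'
from h import *
c=read_camera("side"); W=cloud(c); s=sensors.read_state(); t=s["tool_pos"]
from scipy.spatial.transform import Rotation as Ro
R=Ro.from_rotvec(s["orientation"]).as_matrix()
L=(W-t)@R   # tool frame
m=(abs(L[...,0])<.03)&(abs(L[...,1])<.075)&(L[...,2]<.05)&(L[...,2]>-.075)
p=L[m]; print("open",s["opening"],"n",len(p))
for z in np.arange(-.07,.03,.01):
    q=p[abs(p[:,2]-z)<.005]
    if len(q)>2: print(z.round(3),len(q),"x",np.percentile(q[:,0],[5,95]).round(3),"y",np.percentile(q[:,1],[5,50,95]).round(3))
E
python3 tip.py
echo '[{"jaw": 0.06},{"jaw": 0.06},{"jaw": 0.06},{"jaw": 0.06},{"jaw": 0.06}]' | python3 -m inch
python3 tip.py
```

```text
open 0.00020751303117676087 n 228
-0.07 44 x [0.004 0.012] y [-0.018 -0.007  0.013]
-0.06 40 x [0.003 0.011] y [-0.017 -0.009  0.011]
-0.05 51 x [0.    0.011] y [-0.018 -0.011  0.013]
-0.04 49 x [-0.005  0.011] y [-0.016 -0.014  0.01 ]
-0.03 35 x [-0.005  0.011] y [-0.015 -0.008  0.008]
-0.02 9 x [-0.004  0.011] y [-0.007 -0.002  0.008]
t: 5.85
tool_pos: [0.4757, -0.2675, 0.1635]
orientation: [0.813, 3.035, -0.0]
force: [-0.5, 0.9, -0.4]
opening: 0.036
gripper_force: 0.0
open 0.03977829824619572 n 327
-0.07 25 x [0.009 0.012] y [-0.031 -0.022  0.034]
-0.06 61 x [-0.004  0.011] y [-0.036 -0.024  0.027]
-0.05 86 x [-0.006  0.011] y [-0.035 -0.02   0.027]
-0.04 80 x [-0.007  0.011] y [-0.034 -0.003  0.027]
-0.03 65 x [-0.007  0.011] y [-0.032  0.017  0.027]
-0.02 10 x [-0.004  0.009] y [-0.006  0.019  0.021]
```

```bash
echo '[{"jaw": 0.093},{"jaw": 0.093},{"jaw": 0.093},{"jaw": 0.093},{"jaw": 0.093},{"jaw": 0.093}]' | python3 -m inch
python3 tip.py
python3 - <<'E'
from h import *
from scipy.spatial.transform import Rotation as Ro
c=read_camera("side"); s=sensors.read_state(); R=Ro.from_rotvec(s["orientation"]).as_matrix(); im=c["image"].copy()
def pr(l): 
    X=c["R"]@(s["tool_pos"]+R@np.array(l))+c["t"]; return np.array([c["fx"]*X[0]/X[2]+c["cx"],c["fy"]*X[1]/X[2]+c["cy"]])
a=im[180:340,320:480]; a=cv2.resize(a,(640,640),interpolation=2)
for y in(-.0465,.0465):
    for z,col in((.014,(255,0,0)),(0,(0,255,0)),(-.026,(0,0,255))):
        q=(pr([0,y,z])-[320,180])*4; cv2.circle(a,tuple(int(v) for v in q),4,col,-1)
save("tip",cv2.resize(a,(600,600)))
E
```

```text
t: 6.5
tool_pos: [0.4757, -0.2675, 0.1635]
orientation: [0.813, 3.035, -0.0]
force: [-0.3, -0.0, -0.3]
opening: 0.088
gripper_force: 0.0
open 0.09113981236540003 n 402
-0.07 76 x [-0.005  0.011] y [-0.063 -0.051  0.055]
-0.06 85 x [-0.005  0.011] y [-0.061 -0.048  0.054]
-0.05 80 x [-0.006  0.011] y [-0.06 -0.05  0.05]
-0.04 88 x [-0.006  0.01 ] y [-0.06  -0.002  0.055]
-0.03 60 x [-0.006  0.011] y [-0.058  0.043  0.051]
-0.02 13 x [-0.006  0.01 ] y [-0.049  0.044  0.047]
```

View pics/tip.png

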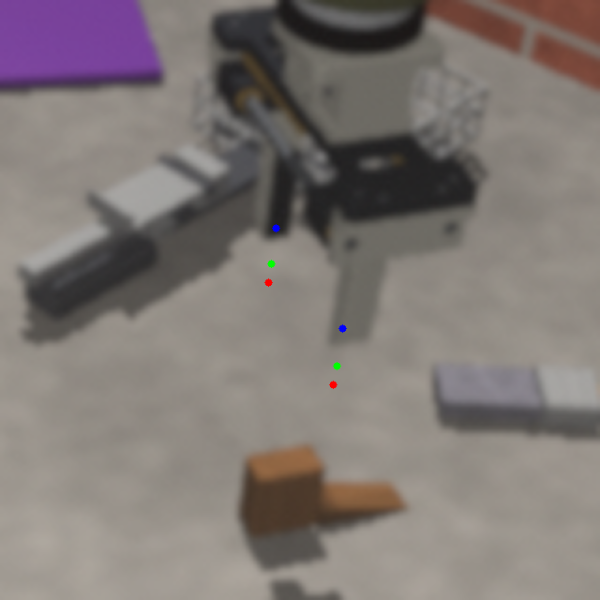

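The markers confirm it: the real fingertips (blue, near (342,328)) sit about 34 mm above the stated ones (red), at tool z ≈ -0.020. That agrees with the 25 N felt on the block's top. I'll go that much lower, watching the force.

```bash
echo '[{"jaw": 0.06,"xyz": [0,0,0.03]},{"jaw": 0.06,"xyz": [0,-0.001,0.03]},{"jaw": 0.06,"xyz": [0,0,0.03]},{"jaw": 0.06,"xyz": [0,0,0.03]},{"jaw": 0.06,"xyz": [0,0,0.02]},{"jaw": 0.06,"xyz": [0,0,0.01]},{"jaw": 0.06},{"jaw": 0.06}]' | python3 -m inch
python3 to.py .4765 -.268 -.004 -30; python3 tip.py
```

```text
t: 7.4
tool_pos: [0.4758, -0.2688, 0.0145]
orientation: [0.813, 3.034, -0.001]
force: [-0.5, -0.3, 0.6]
opening: 0.0597
gripper_force: 0.0
t 7.4 pos [ 0.4758 -0.2688  0.0145] heading -29.99 tilt [ 1.e-03 -7.e-04 -1.e+00] F [-0.55 -0.29  0.64] T [-0.01 -0.   -0.03]
d tool [-0.0002  0.001   0.0185] turn 0.0002
open 0.059570969731956705 n 1362
-0.07 21 x [-0.005  0.012] y [0.03  0.032 0.045]
-0.06 41 x [-0.006  0.011] y [-0.048 -0.043  0.043]
-0.05 50 x [-0.006  0.012] y [-0.047 -0.04   0.039]
-0.04 115 x [-0.006  0.019] y [-0.046 -0.001  0.035]
-0.03 123 x [-0.004  0.021] y [-0.043 -0.001  0.035]
-0.02 58 x [0.    0.022] y [-0.015 -0.008  0.031]
-0.01 48 x [0.002 0.022] y [-0.012 -0.009  0.008]
0.0 38 x [-0.005  0.022] y [-0.011 -0.009  0.006]
0.01 584 x [-0.027  0.028] y [-0.071 -0.025  0.066]
0.02 284 x [-0.024  0.027] y [-0.069 -0.028  0.068]
```

```bash
echo '[{"jaw": 0.06,"xyz": [0,0,0.01]},{"jaw": 0.06,"xyz": [0,0,0.0075]},{"jaw": 0.06},{"jaw": 0.06},{"jaw": 0},{"jaw": 0},{"jaw": 0},{"jaw": 0},{"jaw": 0},{"jaw": 0}]' | python3 -m inch 45
python3 to.py .4765 -.268 -.004 -30
```

```text
t: 8.45
tool_pos: [0.4753, -0.2683, -0.0039]
orientation: [0.813, 3.034, 0.0]
force: [0.5, 0.5, 0.6]
opening: 0.024
gripper_force: 44.9
t 8.45 pos [ 0.4753 -0.2683 -0.0039] heading -29.99 tilt [ 2.e-04  0.e+00 -1.e+00] F [0.5  0.52 0.58] T [0.11 0.03 0.01]
d tool [-0.0009  0.0009  0.0001] turn 0.0002
```

```bash
echo '[{"jaw": 0,"xyz": [0,0,-0.005]},{"jaw": 0,"xyz": [0,0,-0.015]},{"jaw": 0,"xyz": [0,0,-0.025],"spin": -0.1},{"jaw": 0,"xyz": [0,0,-0.025],"spin": -0.12},{"jaw": 0,"xyz": [0,0,-0.02],"spin": -0.12},{"jaw": 0,"xyz": [0,0,-0.01],"spin": -0.115},{"jaw": 0,"xyz": [0.0027,0.015,0]},{"jaw": 0,"xyz": [0.0027,0.03,0]},{"jaw": 0,"xyz": [0.0027,0.035,0]},{"jaw": 0,"xyz": [0.0027,0.04,0]},{"jaw": 0,"xyz": [0.0027,0.04,0]},{"jaw": 0,"xyz": [0.0027,0.035,0]},{"jaw": 0,"xyz": [0.0027,0.03,0]},{"jaw": 0,"xyz": [0.0027,0.015,0]},{"jaw": 0},{"jaw": 0},{"jaw": 0}]' | python3 -m inch
python3 to.py .470 -.026 .0606 -3.9
cat > look.py <<'E'
import sys
from h import *
from scipy.spatial.transform import Rotation as Ro
s=sensors.read_state()
for n in("top","side"):
    c=read_camera(n); W=cloud(c); im=c["image"]; hsv=cv2.cvtColor(im,cv2.COLOR_RGB2HSV)
    save(sys.argv[1]+n,im); np.savez(n+"2.npz",**c)
    x,y,z=W[...,0],W[...,1],W[...,2]
    m=(hsv[...,0]<25)&(hsv[...,1]>90)&(x>.40)&(x<.66)&(abs(y+.03)<.06)&(z>.02)
    p=W[m]; print(n,len(p),"x",np.percentile(p[:,0],[1,99]).round(4),"z",np.percentile(p[:,2],[2,98]).round(4))
    for a in np.arange(.49,.64,.01):
        q=p[abs(p[:,0]-a)<.005]
        if len(q)>4: print(" x",a.round(3),len(q),"y",np.percentile(q[:,1],[4,96]).round(4),"mid",((np.percentile(q[:,1],4)+np.percentile(q[:,1],96))/2).round(4),"rod y",round(-.0308-.0695*(a-.54),4),"ztop",np.percentile(q[:,2],[5,50,95]).round(4))
E
python3 look.py a
```

```text
t: 10.15
tool_pos: [0.4698, -0.0278, 0.0958]
orientation: [-0.11, -3.139, 0.0]
force: [-0.4, -0.4, -0.3]
opening: 0.0241
gripper_force: 44.9
t 10.15 pos [ 0.4698 -0.0278  0.0958] heading -4.02 tilt [-3.e-04 -2.e-04 -1.e+00] F [-0.42 -0.43 -0.33] T [ 0.04  0.02 -0.02]
d tool [-0.0001  0.0019  0.0352] turn -0.002Traceback (most recent call last):
  File "look.py", line 10, in <module>
    p=W[m]; print(n,len(p),"x",np.percentile(p[:,0],[1,99]).round(4),"z",np.percentile(p[:,2],[2,98]).round(4))
                               ~~~~~~~~~~~~~^^^^^^^^^^^^^^^
    return _quantile_unchecked(
        a, q, axis, out, overwrite_input, method, keepdims, weights)
    return _ureduce(a,
                    func=_quantile_ureduce_func,
    ...<5 lines>...
                    overwrite_input=overwrite_input,
                    method=method)
    r = func(a, **kwargs)
    result = _quantile(arr,
                       quantiles=q,
    ...<2 lines>...
                       out=out,
                       weights=wgt)
    slices_having_nans = np.isnan(arr[-1, ...])
                                  ~~~^^^^^^^^^
IndexError: index -1 is out of bounds for axis 0 with size 0
```

```bash
sed -i 's/("top","side")/("side",)/' look.py; python3 look.py a; python3 - <<'E'
import cv2; a=cv2.imread("pics/aside.png"); cv2.imwrite("pics/ac.png",cv2.resize(a[160:310,270:420],(600,600),interpolation=2))
E
```

```text
side 314 x [0.4372 0.5492] z [0.1036 0.2349]
 x 0.5 12 y [-0.0413 -0.0347] mid -0.038 rod y -0.028 ztop [0.1068 0.1128 0.1164]
 x 0.51 19 y [-0.042  -0.0156] mid -0.0288 rod y -0.0287 ztop [0.106  0.1137 0.1584]
 x 0.52 20 y [-0.0435 -0.0246] mid -0.0341 rod y -0.0294 ztop [0.1063 0.1109 0.112 ]
 x 0.53 16 y [-0.0431 -0.0272] mid -0.0351 rod y -0.0301 ztop [0.1042 0.1083 0.1101]
 x 0.54 16 y [-0.0427 -0.0256] mid -0.0341 rod y -0.0308 ztop [0.104  0.1056 0.108 ]
 x 0.55 8 y [-0.0414 -0.0227] mid -0.032 rod y -0.0315 ztop [0.101  0.1025 0.1045]
```

View pics/ac.png

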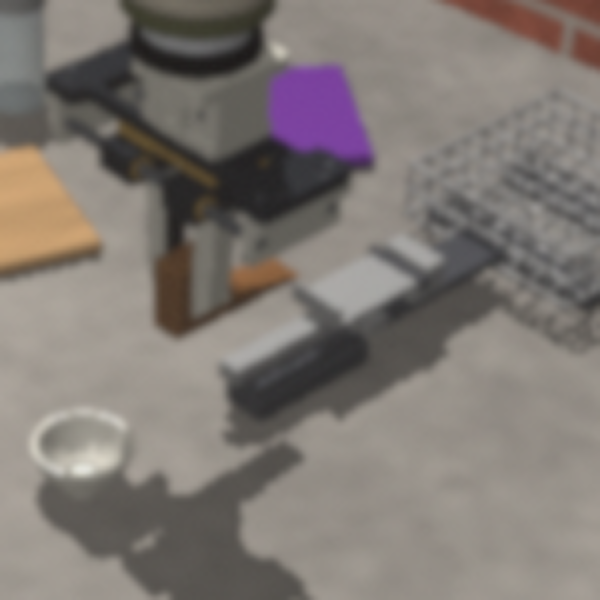

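The wedge is held level, its tip near (290,272) over the rod, with the clip lip at (310,295). Now lowering.

```bash
echo '[{"jaw": 0,"xyz": [0,0.0019,0.015],"spin": -0.002},{"jaw": 0,"xyz": [0,0,0.02]},{"jaw": 0,"xyz": [0,0,0.01]},{"jaw": 0,"xyz": [0,0,0.003]},{"jaw": 0},{"jaw": 0},{"jaw": 0}]' | python3 -m inch
python3 to.py .470 -.026 .041 -3.9
echo '[{"jaw": 0,"xyz": [0,0,0.001]},{"jaw": 0,"xyz": [0,0,0.001]},{"jaw": 0},{"jaw": 0}]' | python3 -m inch
echo '[{"jaw": 0,"xyz": [0,0,0.001]},{"jaw": 0},{"jaw": 0}]' | python3 -m inch
echo '[{"jaw": 0,"xyz": [0,0,0.001]},{"jaw": 0},{"jaw": 0}]' | python3 -m inch
```

```text
t: 10.95
tool_pos: [0.4709, -0.0257, 0.0489]
orientation: [0.104, 3.138, -0.0]
force: [0.2, -0.4, -1.5]
opening: 0.0235
gripper_force: 44.9
t 10.95 pos [ 0.4709 -0.0257  0.0489] heading -3.81 tilt [ 1.4e-03 -3.0e-04 -1.0e+00] F [ 0.15 -0.38 -1.45] T [ 0.    0.03 -0.04]
d tool [ 0.0009 -0.0003  0.0079] turn 0.0015
t: 11.35
tool_pos: [0.4702, -0.0255, 0.0459]
orientation: [-0.104, -3.14, 0.0]
force: [0.5, 0.1, -0.0]
opening: 0.0238
gripper_force: 44.9
t: 11.65
tool_pos: [0.4701, -0.0255, 0.0449]
orientation: [-0.104, -3.14, 0.0]
force: [0.2, 0.4, -0.2]
opening: 0.0238
gripper_force: 44.9
t: 11.95
tool_pos: [0.4701, -0.0255, 0.0439]
orientation: [-0.104, -3.14, -0.0]
force: [0.4, -0.2, 0.1]
opening: 0.0234
gripper_force: 44.9
```

```bash
for i in 1; do echo '[{"jaw": 0,"xyz": [0,0,0.001]},{"jaw": 0},{"jaw": 0}]' | python3 -m inch|egrep 'pos|force:'
python3 to.py .47 -.0255 .041 -3.9
echo '[{"jaw": 0,"xyz": [0,0,0.0005]},{"jaw": 0},{"jaw": 0}]' | python3 -m inch|egrep 'pos|force:'
python3 to.py .47 -.0255 .041 -3.9
echo '[{"jaw": 0,"xyz": [0,0,0.0005]},{"jaw": 0},{"jaw": 0}]' | python3 -m inch|egrep 'pos|force:'
python3 to.py .47 -.0255 .041 -3.9; done
```

```text
tool_pos: [0.4701, -0.0255, 0.0429]
force: [-0.1, -0.5, -1.4]
gripper_force: 44.9
t 12.25 pos [ 0.4701 -0.0255  0.0429] heading -3.8 tilt [-1.e-04 -0.e+00 -1.e+00] F [-0.13 -0.47 -1.4 ] T [-0.01 -0.   -0.01]
d tool [0.0001 0.     0.0019] turn 0.0017
tool_pos: [0.4702, -0.0255, 0.0424]
force: [0.2, 0.6, -0.7]
gripper_force: 44.9
t 12.55 pos [ 0.4702 -0.0255  0.0424] heading -3.8 tilt [ 0. -0. -1.] F [ 0.16  0.63 -0.71] T [ 0.08  0.01 -0.03]
d tool [0.0002 0.     0.0014] turn 0.0017
tool_pos: [0.4702, -0.0256, 0.0419]
force: [-0.3, -0.2, -1.4]
gripper_force: 44.9
t 12.85 pos [ 0.4702 -0.0256  0.0419] heading -3.81 tilt [-0. -0. -1.] F [-0.27 -0.24 -1.38] T [-0.02  0.01 -0.02]
d tool [0.0002 0.     0.0009] turn 0.0016
```

```bash
echo '[{"jaw": 0,"xyz": [0,0,0.0005]},{"jaw": 0},{"jaw": 0}]' | python3 -m inch|egrep 'pos|force:'
echo '[{"jaw": 0,"xyz": [0,0,0.0005]},{"jaw": 0},{"jaw": 0}]' | python3 -m inch|egrep 'pos|force:'
echo '[{"jaw": 0,"xyz": [0,0,0.0004]},{"jaw": 0},{"jaw": 0}]' | python3 -m inch|egrep 'pos|force:'
echo '[{"jaw": 0,"xyz": [0,0,0.0003]},{"jaw": 0},{"jaw": 0}]' | python3 -m inch|egrep 'pos|force:'
python3 to.py .47 -.0255 .041 -3.9
```

```text
tool_pos: [0.4702, -0.0255, 0.0414]
force: [0.3, -1.2, -0.3]
gripper_force: 44.9
tool_pos: [0.4702, -0.0255, 0.0412]
force: [-2.8, 1.3, 4.7]
gripper_force: 44.9
tool_pos: [0.4702, -0.0255, 0.0412]
force: [-4.9, 1.2, 7.9]
gripper_force: 44.9
tool_pos: [0.4702, -0.0256, 0.0411]
force: [-7.6, 1.4, 10.9]
gripper_force: 44.9
t 14.05 pos [ 0.4702 -0.0256  0.0411] heading -3.8 tilt [-0.e+00 -1.e-04 -1.e+00] F [-7.6   1.39 10.88] T [0.13 0.91 0.02]
d tool [0.0002 0.0001 0.0001] turn 0.0018
```

Contact at 0.0412, which puts the rod top near 45 mm, as measured. Easing off to a light touch, then sliding forward.

```bash
echo '[{"jaw": 0,"xyz": [0,0,-0.0010],"spin": 0.0017},{"jaw": 0},{"jaw": 0}]' | python3 -m inch|egrep 'pos|force:'
echo '[{"jaw": 0,"xyz": [-0.002,0,0]},{"jaw": 0,"xyz": [-0.004,0,0]},{"jaw": 0,"xyz": [-0.005,0,0]},{"jaw": 0,"xyz": [-0.005,0,0]},{"jaw": 0,"xyz": [-0.004,0,0]},{"jaw": 0,"xyz": [-0.002,0,0]},{"jaw": 0},{"jaw": 0}]' | python3 -m inch|egrep 'pos|force:'
python3 to.py .57 -.0328 .041 -3.9; python3 look.py b
```

```text
tool_pos: [0.4703, -0.0256, 0.0412]
force: [0.5, -0.3, 1.5]
gripper_force: 44.9
tool_pos: [0.4926, -0.0271, 0.0412]
force: [1.1, 0.1, 0.6]
gripper_force: 44.9
t 15.15 pos [ 0.4926 -0.0271  0.0412] heading -3.9 tilt [ 9.e-04 -0.e+00 -1.e+00] F [1.12 0.1  0.61] T [ 0.01 -0.21  0.02]
d tool [-0.0776 -0.0005  0.0003] turn -0.0
side 286 x [0.459  0.5691] z [0.0486 0.1793]
 x 0.49 11 y [-0.0304 -0.0139] mid -0.0222 rod y -0.0273 ztop [0.0949 0.0971 0.1271]
 x 0.52 8 y [-0.0409 -0.0349] mid -0.0379 rod y -0.0294 ztop [0.0526 0.0592 0.0629]
 x 0.53 17 y [-0.0414 -0.0293] mid -0.0354 rod y -0.0301 ztop [0.0508 0.0586 0.0623]
 x 0.54 19 y [-0.0425 -0.0217] mid -0.0321 rod y -0.0308 ztop [0.0515 0.0558 0.0598]
 x 0.55 14 y [-0.0442 -0.0322] mid -0.0382 rod y -0.0315 ztop [0.0489 0.0535 0.0572]
 x 0.56 10 y [-0.0416 -0.0336] mid -0.0376 rod y -0.0322 ztop [0.0472 0.0501 0.0531]
 x 0.57 12 y [-0.0425 -0.0302] mid -0.0364 rod y -0.0329 ztop [0.0474 0.0498 0.0509]
```

```bash
echo '[{"jaw": 0,"xyz": [-0.002,0.0005,0]},{"jaw": 0,"xyz": [-0.002,0,0]},{"jaw": 0,"xyz": [-0.002,0,0]},{"jaw": 0,"xyz": [-0.002,0,0]},{"jaw": 0,"xyz": [-0.002,0,0]},{"jaw": 0,"xyz": [-0.002,0,0]},{"jaw": 0},{"jaw": 0}]' | python3 -m inch|egrep 'pos|force:'
echo '[{"jaw": 0,"xyz": [-0.002,0,0]},{"jaw": 0,"xyz": [-0.002,0,0]},{"jaw": 0,"xyz": [-0.001,0,0]},{"jaw": 0}]' | python3 -m inch|egrep 'pos|force:'
echo '[{"jaw": 0,"xyz": [-0.002,0,0]},{"jaw": 0,"xyz": [-0.002,0,0]},{"jaw": 0,"xyz": [-0.001,0,0]},{"jaw": 0}]' | python3 -m inch|egrep 'pos|force:'
python3 to.py .57 -.0328 .041 -3.9
```

```text
tool_pos: [0.5046, -0.0274, 0.0412]
force: [0.2, -0.2, 1.7]
gripper_force: 44.9
tool_pos: [0.5086, -0.0277, 0.0413]
force: [-7.8, 0.6, 7.1]
gripper_force: 44.9
tool_pos: [0.5132, -0.028, 0.0412]
force: [-8.8, 0.4, 9.0]
gripper_force: 44.9
t 16.8 pos [ 0.5132 -0.028   0.0412] heading -3.9 tilt [-2.1e-03  2.0e-04 -1.0e+00] F [-8.75  0.42  9.01] T [0.1  1.21 0.01]
d tool [-0.057  -0.001   0.0001] turn 0.0
```

```bash
echo '[{"jaw": 0},{"jaw": 0},{"jaw": 0}]' | python3 -m inch|egrep 'pos|force:'; python3 look.py c; python3 - <<'E'
import cv2; a=cv2.imread("pics/cside.png"); cv2.imwrite("pics/cc.png",cv2.resize(a[200:275,310:410],(800,600),interpolation=2))
E
```

```text
tool_pos: [0.5133, -0.0279, 0.0412]
force: [-8.7, 0.6, 9.5]
gripper_force: 44.9
side 266 x [0.4807 0.5782] z [0.0496 0.1795]
 x 0.49 124 y [-0.0632  0.0016] mid -0.0308 rod y -0.0273 ztop [0.059  0.1698 0.1793]
 x 0.5 56 y [-0.0397 -0.0144] mid -0.0271 rod y -0.028 ztop [0.054  0.0866 0.1595]
 x 0.51 16 y [-0.0338 -0.0166] mid -0.0252 rod y -0.0287 ztop [0.0816 0.0955 0.1129]
 x 0.54 5 y [-0.0415 -0.0374] mid -0.0394 rod y -0.0308 ztop [0.0529 0.0587 0.0608]
 x 0.55 16 y [-0.0414 -0.0305] mid -0.036 rod y -0.0315 ztop [0.0505 0.0575 0.062 ]
 x 0.56 23 y [-0.043  -0.0257] mid -0.0344 rod y -0.0322 ztop [0.0479 0.0558 0.0594]
 x 0.57 12 y [-0.0433 -0.0337] mid -0.0385 rod y -0.0329 ztop [0.0499 0.0538 0.0569]
 x 0.58 7 y [-0.0449 -0.0326] mid -0.0387 rod y -0.0336 ztop [0.0468 0.0506 0.0533]
```

View pics/cc.png

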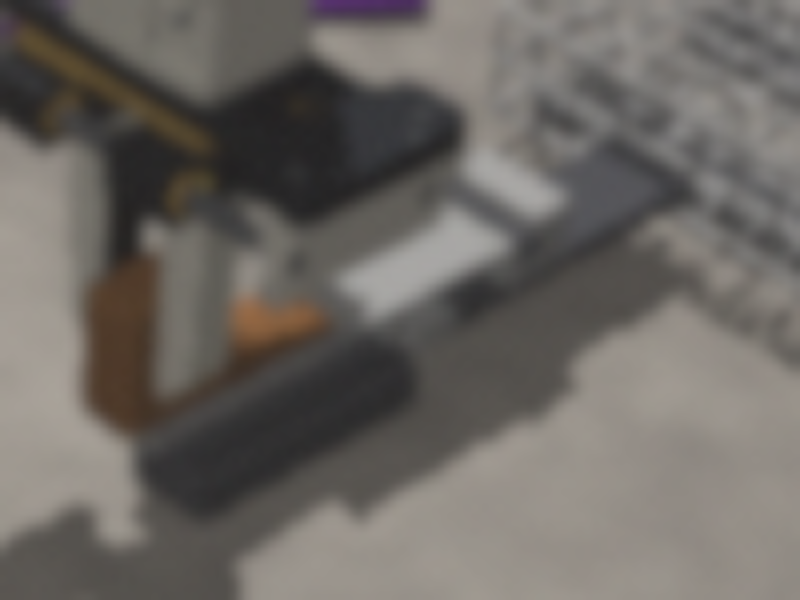

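The crop shows the blade tip passing under the lip at about (335,320), with no visible slip in the grip. The wedge is pressing down more than needed, so I'll ease it up slightly.

```bash
echo '[{"jaw": 0,"xyz": [0,0,-0.0007]},{"jaw": 0},{"jaw": 0}]' | python3 -m inch|egrep 'pos|force:'
echo '[{"jaw": 0,"xyz": [-0.002,0,0]},{"jaw": 0,"xyz": [-0.001,0,0]},{"jaw": 0},{"jaw": 0}]' | python3 -m inch|egrep 'pos|force:'
python3 to.py .57 -.0328 .041 -3.9
```

```text
tool_pos: [0.5136, -0.028, 0.0414]
force: [-3.2, 0.2, -0.6]
gripper_force: 44.9
tool_pos: [0.5172, -0.0282, 0.0418]
force: [-1.1, 0.1, -1.9]
gripper_force: 44.9
t 17.85 pos [ 0.5172 -0.0282  0.0418] heading -3.9 tilt [ 0.  0. -1.] F [-1.13  0.1  -1.85] T [0.06 0.36 0.02]
d tool [-0.053  -0.001   0.0008] turn 0.0
```

```bash
echo '[{"jaw": 0,"xyz": [-0.002,0.0002,0]},{"jaw": 0,"xyz": [-0.002,0,0]},{"jaw": 0,"xyz": [-0.002,0,0]},{"jaw": 0},{"jaw": 0}]' | python3 -m inch|egrep 'pos|force:'
echo '[{"jaw": 0,"xyz": [-0.002,0.0002,0]},{"jaw": 0,"xyz": [-0.002,0,0]},{"jaw": 0,"xyz": [-0.002,0,0]},{"jaw": 0,"xyz": [-0.002,0,0]},{"jaw": 0},{"jaw": 0}]' | python3 -m inch|egrep 'pos|force:'
echo '[{"jaw": 0,"xyz": [-0.002,0.0002,0]},{"jaw": 0,"xyz": [-0.002,0,0]},{"jaw": 0,"xyz": [-0.002,0,0]},{"jaw": 0,"xyz": [-0.002,0,0]},{"jaw": 0},{"jaw": 0}]' | python3 -m inch|egrep 'pos|force:'
python3 to.py .57 -.0328 .041 -3.9
```

```text
tool_pos: [0.5234, -0.0285, 0.042]
force: [0.3, -0.2, -2.2]
gripper_force: 44.9
tool_pos: [0.5313, -0.0288, 0.042]
force: [-1.7, -0.4, -2.7]
gripper_force: 44.9
tool_pos: [0.5394, -0.0291, 0.042]
force: [-1.9, 0.1, -3.5]
gripper_force: 44.9
t 19.55 pos [ 0.5394 -0.0291  0.042 ] heading -3.9 tilt [ 5.e-04 -0.e+00 -1.e+00] F [-1.94  0.14 -3.54] T [0.02 0.4  0.02]
d tool [-0.0308 -0.0016  0.001 ] turn -0.0
```

```bash
echo '[{"jaw": 0,"xyz": [-0.002,0,0]},{"jaw": 0,"xyz": [-0.002,0,0]},{"jaw": 0,"xyz": [-0.002,0,0]},{"jaw": 0,"xyz": [-0.002,0,0]},{"jaw": 0,"xyz": [-0.002,0,0]},{"jaw": 0},{"jaw": 0}]' | python3 -m inch|egrep 'pos|force:'
echo '[{"jaw": 0,"xyz": [-0.002,0,0]},{"jaw": 0,"xyz": [-0.002,0,0]},{"jaw": 0,"xyz": [-0.002,0,0]},{"jaw": 0},{"jaw": 0}]' | python3 -m inch|egrep 'pos|force:'
cat > lip.py <<'E'
from h import *
c=read_camera("side"); W=cloud(c); hsv=cv2.cvtColor(c["image"],cv2.COLOR_RGB2HSV); x,y,z=W[...,0],W[...,1],W[...,2]
g=(y>-.065)&(y<-.012)&(hsv[...,1]<60)&(z>.03)&(z<.1)
for a in np.arange(.58,.75,.01):
    q=W[g&(abs(x-a)<.005)]
    if len(q)>4: print(a.round(3),len(q),"z",np.percentile(q[:,2],[50,75,95]).round(4))
E
python3 lip.py; python3 to.py .57 -.0328 .041 -3.9
```

```text
tool_pos: [0.5495, -0.0299, 0.0421]
force: [-1.1, 1.0, -4.4]
gripper_force: 44.9
tool_pos: [0.5552, -0.0302, 0.0419]
force: [-1.6, 0.9, -4.9]
gripper_force: 44.9
0.58 42 z [0.0473 0.0672 0.0736]
0.59 43 z [0.0493 0.0682 0.0742]
0.6 48 z [0.0478 0.0597 0.0631]
0.61 60 z [0.0524 0.0605 0.0627]
0.62 42 z [0.0574 0.0594 0.0616]
0.63 19 z [0.0576 0.0584 0.0592]
0.64 37 z [0.0538 0.0565 0.0581]
0.65 35 z [0.0511 0.054  0.0558]
0.66 49 z [0.0508 0.0544 0.0567]
0.67 41 z [0.0546 0.0583 0.0606]
0.68 29 z [0.0542 0.0579 0.0591]
0.69 8 z [0.0373 0.0471 0.0553]
0.7 10 z [0.035  0.0355 0.0359]
0.71 16 z [0.034  0.0354 0.0372]
0.72 26 z [0.034  0.0352 0.0377]
0.73 32 z [0.0337 0.0354 0.0375]
0.74 30 z [0.0345 0.0361 0.0384]
0.75 70 z [0.041  0.0585 0.061 ]
t 20.8 pos [ 0.5552 -0.0302  0.0419] heading -3.9 tilt [ 3.e-04 -0.e+00 -1.e+00] F [-0.8  -0.19 -4.45] T [0.09 0.49 0.01]
d tool [-0.0149 -0.0016  0.0009] turn 0.0
```

The lip is up about 12 mm (≈0.155 rad) and the clip's block hasn't moved. Pushing on to the shoulder.

```bash
echo '[{"jaw": 0,"xyz": [-0.002,0,0]},{"jaw": 0,"xyz": [-0.002,0,0]},{"jaw": 0,"xyz": [-0.001,0,0]},{"jaw": 0,"xyz": [-0.001,0,0]},{"jaw": 0},{"jaw": 0}]' | python3 -m inch|egrep 'pos|force:'
echo '[{"jaw": 0,"xyz": [-0.001,0,0]},{"jaw": 0,"xyz": [-0.001,0,0]},{"jaw": 0,"xyz": [-0.001,0,0]},{"jaw": 0}]' | python3 -m inch|egrep 'pos|force:'
echo '[{"jaw": 0,"xyz": [-0.001,0,0]},{"jaw": 0,"xyz": [-0.001,0,0]},{"jaw": 0,"xyz": [-0.001,0,0]},{"jaw": 0}]' | python3 -m inch|egrep 'pos|force:'
python3 to.py .60 -.034 .041 -3.9
```

```text
tool_pos: [0.561, -0.0306, 0.0419]
force: [-3.0, 0.2, -5.3]
gripper_force: 44.9
tool_pos: [0.5634, -0.0308, 0.0416]
force: [-5.5, 0.5, -4.4]
gripper_force: 44.9
tool_pos: [0.5664, -0.031, 0.0416]
force: [-4.5, 1.0, -3.8]
gripper_force: 44.9
t 22.2 pos [ 0.5664 -0.031   0.0416] heading -3.9 tilt [-1.4e-03  1.0e-04 -1.0e+00] F [-4.55  1.   -3.83] T [ 0.11  1.14 -0.04]
d tool [-0.0337 -0.0007  0.0006] turn -0.0
```

```bash
echo '[{"jaw": 0,"xyz": [-0.0015,0,0]},{"jaw": 0,"xyz": [-0.0015,0,0]},{"jaw": 0,"xyz": [-0.0015,0,0]},{"jaw": 0,"xyz": [-0.0015,0,0]},{"jaw": 0,"xyz": [-0.002,0,0]},{"jaw": 0,"xyz": [-0.002,0,0]},{"jaw": 0},{"jaw": 0}]' | python3 -m inch|egrep 'pos|force:'
python3 lip.py | sed -n '1,14p'
```

```text
tool_pos: [0.5766, -0.0317, 0.0417]
force: [-5.1, 0.5, -3.6]
gripper_force: 44.9
0.58 46 z [0.0547 0.0887 0.0989]
0.59 27 z [0.0386 0.045  0.096 ]
0.6 48 z [0.0488 0.0674 0.0753]
0.61 54 z [0.0434 0.0523 0.0645]
0.62 42 z [0.0513 0.0613 0.0636]
0.63 31 z [0.0595 0.0612 0.0625]
0.64 36 z [0.0577 0.0589 0.0601]
0.65 39 z [0.0358 0.0571 0.0586]
0.66 34 z [0.052  0.0549 0.057 ]
0.67 47 z [0.0512 0.0544 0.0572]
0.68 35 z [0.0526 0.0548 0.0574]
0.69 36 z [0.0546 0.0581 0.0596]
0.7 22 z [0.0532 0.0571 0.0586]
0.71 8 z [0.0351 0.0356 0.0369]
```

```bash
python3 to.py .60 -.034 .041 -3.9
```

```text
t 23.05 pos [ 0.5766 -0.0317  0.0417] heading -3.9 tilt [-0.001  0.    -1.   ] F [-5.45 -0.37 -4.62] T [ 0.12  1.13 -0.05]
d tool [-0.0235 -0.0007  0.0007] turn -0.0001
```

```bash
echo '[{"jaw": 0,"xyz": [-0.002,0,0]},{"jaw": 0,"xyz": [-0.002,0,0]},{"jaw": 0,"xyz": [-0.002,0,0]},{"jaw": 0,"xyz": [-0.002,0,0]},{"jaw": 0,"xyz": [-0.002,0,0]},{"jaw": 0,"xyz": [-0.002,0,0]},{"jaw": 0},{"jaw": 0}]' | python3 -m inch|egrep 'pos|force:'
echo '[{"jaw": 0,"xyz": [-0.002,0,0]},{"jaw": 0,"xyz": [-0.002,0,0]},{"jaw": 0,"xyz": [-0.002,0,0]},{"jaw": 0,"xyz": [-0.002,0,0]},{"jaw": 0,"xyz": [-0.002,0,0]},{"jaw": 0,"xyz": [-0.0015,0,0]},{"jaw": 0},{"jaw": 0}]' | python3 -m inch|egrep 'pos|force:'
python3 lip.py; python3 to.py .60 -.034 .041 -3.9
```

```text
tool_pos: [0.5886, -0.0326, 0.0417]
force: [-4.6, 0.5, -4.4]
gripper_force: 44.9
tool_pos: [0.6001, -0.0334, 0.0417]
force: [-3.9, 0.7, -5.2]
gripper_force: 44.9
0.58 47 z [0.0453 0.0625 0.0902]
0.59 88 z [0.0818 0.0923 0.0985]
0.6 52 z [0.0574 0.0904 0.0984]
0.61 50 z [0.0427 0.0523 0.0977]
0.62 41 z [0.0463 0.0668 0.0766]
0.63 22 z [0.0629 0.0669 0.0741]
0.64 41 z [0.0495 0.0616 0.0635]
0.65 41 z [0.0594 0.062  0.0628]
0.66 43 z [0.059  0.0605 0.0621]
0.67 34 z [0.0451 0.0577 0.0599]
0.68 35 z [0.0536 0.056  0.0582]
0.69 40 z [0.0461 0.0543 0.0572]
0.7 41 z [0.0505 0.0551 0.0582]
0.71 36 z [0.0543 0.0572 0.0599]
0.72 28 z [0.0541 0.0576 0.059 ]
0.73 7 z [0.0348 0.0368 0.0487]
0.74 6 z [0.0351 0.0369 0.0387]
0.75 49 z [0.04   0.0556 0.0607]
t 24.7 pos [ 0.6001 -0.0333  0.0417] heading -3.9 tilt [-7.e-04 -0.e+00 -1.e+00] F [-5.82 -0.31 -4.49] T [0.05 1.08 0.01]
d tool [ 0.0001 -0.0007  0.0007] turn -0.0001
```

The clip has slid about 38 mm. Backing the wedge straight out.

```bash
echo '[{"jaw": 0,"xyz": [0.002,0,0]},{"jaw": 0,"xyz": [0.003,0,0]},{"jaw": 0,"xyz": [0.003,0,0]},{"jaw": 0,"xyz": [0.003,0,0]},{"jaw": 0,"xyz": [0.003,0,0]},{"jaw": 0,"xyz": [0.003,0,0]},{"jaw": 0,"xyz": [0.003,0,0]},{"jaw": 0,"xyz": [0.003,0,0]},{"jaw": 0,"xyz": [0.003,0,0]},{"jaw": 0,"xyz": [0.003,0,0]},{"jaw": 0}]' | python3 -m inch|egrep 'pos|force:'
python3 lip.py|sed -n '3,17p'
echo '[{"jaw": 0,"xyz": [0.003,0,0]},{"jaw": 0,"xyz": [0.004,0,0]},{"jaw": 0,"xyz": [0.004,0,0]},{"jaw": 0,"xyz": [0.004,0,0]},{"jaw": 0,"xyz": [0.004,0,0]},{"jaw": 0,"xyz": [0.004,0,0]},{"jaw": 0,"xyz": [0.004,0,0]},{"jaw": 0,"xyz": [0.004,0,0]},{"jaw": 0,"xyz": [0.004,0,0]},{"jaw": 0,"xyz": [0.004,0,0]},{"jaw": 0,"xyz": [0.004,0,0]},{"jaw": 0,"xyz": [0.004,0,0]},{"jaw": 0,"xyz": [0.004,0,0]},{"jaw": 0,"xyz": [0.004,0,0]},{"jaw": 0,"xyz": [0.004,0,0]},{"jaw": 0}]' | python3 -m inch|egrep 'pos|force:'
python3 lip.py;python3 to.py .49 -.027 .12 -3.9
```

```text
tool_pos: [0.5709, -0.0313, 0.0419]
force: [-0.2, -0.4, -3.2]
gripper_force: 44.9
0.6 17 z [0.0359 0.0397 0.0475]
0.61 43 z [0.0398 0.0428 0.0467]
0.62 67 z [0.0598 0.0646 0.0702]
0.63 18 z [0.0578 0.0637 0.069 ]
0.64 41 z [0.049  0.0572 0.0581]
0.65 32 z [0.0566 0.0578 0.0595]
0.66 24 z [0.0554 0.0572 0.0588]
0.67 38 z [0.0539 0.056  0.0573]
0.68 33 z [0.0524 0.0546 0.0569]
0.69 39 z [0.0511 0.0537 0.0561]
0.7 46 z [0.0523 0.0553 0.0579]
0.71 31 z [0.0554 0.0578 0.0588]
0.72 32 z [0.0569 0.0576 0.0591]
0.73 5 z [0.0345 0.035  0.0523]
0.74 10 z [0.0326 0.0347 0.0351]
tool_pos: [0.5121, -0.0273, 0.0418]
force: [0.1, 0.6, -1.1]
gripper_force: 44.9
0.58 21 z [0.0345 0.036  0.0411]
0.59 20 z [0.0352 0.0377 0.051 ]
0.6 36 z [0.0387 0.0446 0.0477]
0.61 48 z [0.0428 0.0456 0.0469]
0.62 74 z [0.0467 0.0554 0.0629]
0.63 14 z [0.0529 0.0547 0.062 ]
0.64 41 z [0.0475 0.0523 0.0548]
0.65 28 z [0.0525 0.0535 0.0553]
0.66 41 z [0.0511 0.053  0.0552]
0.67 43 z [0.0513 0.0526 0.055 ]
0.68 52 z [0.0518 0.0529 0.0556]
0.69 50 z [0.0521 0.0534 0.0551]
0.7 60 z [0.0529 0.0553 0.0579]
0.71 58 z [0.0558 0.058  0.0604]
0.72 40 z [0.0566 0.0577 0.0595]
0.73 9 z [0.0347 0.037  0.0554]
0.74 11 z [0.0332 0.0342 0.0367]
0.75 61 z [0.0415 0.0576 0.062 ]
t 27.5 pos [ 0.5125 -0.0273  0.042 ] heading -3.9 tilt [ 1.e-04 -0.e+00 -1.e+00] F [-0.77  0.47 -0.82] T [ 0.01  0.   -0.01]
d tool [ 0.0225 -0.0012 -0.078 ] turn -0.0001
```

The tongue is flat again (lip back at 63 mm, block slid 38 mm). Carrying the wedge to the board.

```bash
echo '[{"jaw": 0,"xyz": [0.005,0,-0.01]},{"jaw": 0,"xyz": [0.005,0,-0.02]},{"jaw": 0,"xyz": [0.005,0,-0.025]},{"jaw": 0,"xyz": [0.0,0,-0.02]},{"jaw": 0,"xyz": [0.0017,0.015,0]},{"jaw": 0,"xyz": [0.0017,0.03,0]},{"jaw": 0,"xyz": [0.0017,0.04,0]},{"jaw": 0,"xyz": [0.0017,0.04,0]},{"jaw": 0,"xyz": [0.0017,0.04,0]},{"jaw": 0,"xyz": [0.0017,0.04,0]},{"jaw": 0,"xyz": [0.0017,0.035,0]},{"jaw": 0,"xyz": [0.0017,0.028,0]},{"jaw": 0,"xyz": [0.0017,0.015,0]},{"jaw": 0},{"jaw": 0}]' | python3 -m inch|egrep 'pos|force:'
echo '[{"jaw": 0,"xyz": [0,0,0.02]},{"jaw": 0,"xyz": [0,0,0.03]},{"jaw": 0,"xyz": [0,0,0.03]},{"jaw": 0,"xyz": [0,0,0.015]},{"jaw": 0,"xyz": [0,0,0.005]},{"jaw": 0},{"jaw": 0},{"jaw": 0}]' | python3 -m inch|egrep 'pos|force:'
python3 to.py .50 .257 .0081 -3.9
```

```text
tool_pos: [0.5012, 0.2566, 0.1164]
force: [0.3, -0.1, -0.9]
gripper_force: 44.9
tool_pos: [0.5031, 0.2575, 0.0187]
force: [-0.3, 0.3, -0.7]
gripper_force: 44.9
t 29.8 pos [0.5031 0.2575 0.0187] heading -3.91 tilt [ 0.0026  0.001  -1.    ] F [-0.3   0.26 -0.65] T [-0.03 -0.02  0.  ]
d tool [ 0.003  -0.0007  0.0106] turn -0.0001
```

```bash
echo '[{"jaw": 0,"xyz": [0,0,0.004]},{"jaw": 0,"xyz": [0,0,0.002]},{"jaw": 0,"xyz": [0,0,0.002]},{"jaw": 0},{"jaw": 0}]' | python3 -m inch|egrep 'pos|force:'
echo '[{"jaw": 0,"xyz": [0,0,0.0007]},{"jaw": 0},{"jaw": 0}]' | python3 -m inch|egrep 'pos|force:'
echo '[{"jaw": 0,"xyz": [0,0,0.0007]},{"jaw": 0},{"jaw": 0}]' | python3 -m inch|egrep 'pos|force:'
echo '[{"jaw": 0,"xyz": [0,0,0.0004]},{"jaw": 0},{"jaw": 0}]' | python3 -m inch|egrep 'pos|force:'
```

```text
tool_pos: [0.5015, 0.2571, 0.0088]
force: [-0.3, 0.2, -0.3]
gripper_force: 44.9
tool_pos: [0.5017, 0.2571, 0.0083]
force: [0.3, 0.1, -1.5]
gripper_force: 44.9
tool_pos: [0.5019, 0.2572, 0.0081]
force: [-2.9, -0.9, 5.8]
gripper_force: 44.9
tool_pos: [0.5018, 0.2571, 0.008]
force: [-5.0, -2.8, 9.3]
gripper_force: 44.9
```

```bash
echo '[{"jaw": 0,"xyz": [0,0,-0.001]},{"jaw": 0},{"jaw": 0.045},{"jaw": 0.05},{"jaw": 0.06},{"jaw": 0.06},{"jaw": 0.06},{"jaw": 0.06}]' | python3 -m inch
echo '[{"jaw": 0.06,"xyz": [0,0,-0.01]},{"jaw": 0.06,"xyz": [0,0,-0.02]},{"jaw": 0.06,"xyz": [0,0,-0.03]},{"jaw": 0.06,"xyz": [0,0,-0.04]},{"jaw": 0.06,"xyz": [0,0,-0.04]},{"jaw": 0.06,"xyz": [0,0,-0.03]},{"jaw": 0.06,"xyz": [0.03,0,0]},{"jaw": 0.06,"xyz": [0.03,0,0]},{"jaw": 0.06,"xyz": [0.03,0,0]},{"jaw": 0.06},{"jaw": 0.06}]' | python3 -m inch
python3 - <<'E'
from h import *
c=read_camera("side"); W=cloud(c); im=c["image"]; hsv=cv2.cvtColor(im,cv2.COLOR_RGB2HSV); save("end",im)
x,y,z=W[...,0],W[...,1],W[...,2]
p=W[(abs(x-.52)<.12)&(abs(y-.256)<.12)&(z>.018)&(z<.08)&(hsv[...,0]<25)&(hsv[...,1]>90)]
t=p[p[:,2]>.055]; print(len(p),cv2.minAreaRect(p[:,:2].astype(np.float32)*1000),np.median(t,0),np.percentile(t[:,2],[5,95]))
E
python3 lip.py|sed -n '1,17p'
```

```text
t: 32.0
tool_pos: [0.5017, 0.2571, 0.0081]
orientation: [-0.107, -3.14, 0.0]
force: [1.0, -0.1, -0.2]
opening: 0.0594
gripper_force: 0.0
t: 33.1
tool_pos: [0.412, 0.2635, 0.1792]
orientation: [0.105, 3.138, 0.001]
force: [-0.5, 0.9, 1.2]
opening: 0.0598
gripper_force: 0.0
352 ((503.5361022949219, 249.0281982421875), (98.14200592041016, 144.45654296875), 69.67462921142578) [0.49939829 0.2507075  0.06153902] [0.05642223 0.06526393]
0.58 38 z [0.0422 0.0452 0.0475]
0.59 41 z [0.0424 0.0462 0.05  ]
0.6 31 z [0.0362 0.0434 0.0478]
0.61 62 z [0.0424 0.0446 0.0469]
0.62 111 z [0.0516 0.0595 0.064 ]
0.63 24 z [0.051  0.0538 0.0633]
0.64 51 z [0.0522 0.0537 0.0551]
0.65 38 z [0.0525 0.0541 0.0557]
0.66 52 z [0.0515 0.0531 0.0552]
0.67 49 z [0.0514 0.0531 0.0557]
0.68 50 z [0.0519 0.0532 0.0548]
0.69 48 z [0.0519 0.0531 0.0562]
0.7 60 z [0.0523 0.0553 0.0583]
0.71 57 z [0.0555 0.0585 0.061 ]
0.72 43 z [0.0567 0.0579 0.0604]
0.73 9 z [0.0334 0.0531 0.0556]
0.74 11 z [0.034  0.0346 0.0351]
```

View pics/end.png

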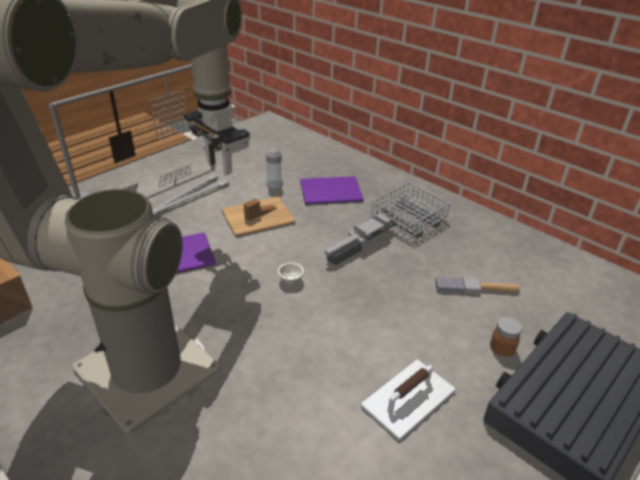

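The wedge stands flat on the wooden board at (255,211), the clip is shut further along the rod at (372,228), and no bystander has moved. Handing in.

```bash
python3 -c "
from plant import robot
print(robot.close_job())"
```

```text
the job is handed in; nothing more can be done
None
```

The job is handed in, with no verdict returned: the clip slid about 38 mm and dropped shut behind the head, the wedge lies flat on the wooden board, and no bystander looks moved; the first grasp missed because the real fingertips sit about 34 mm above the stated ones, and the second held.

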